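Uncap the torch outlet, whichever way its thread runs

ROBOT

A 6-joint arm with a two-finger parallel gripper is mounted at the origin on a cart in front of the work surface, level with it; the furniture and walls round the work are solid. World frame = base frame: x ahead of the robot, y to its left, z up, the work surface at z = 0. Lengths are in m, angles in degrees, forces in N, time in s.
With the tool pointing down it reaches from about 0.4 to 0.825 m from the base axis. Payload 7 kg.
Tool frame: the origin (TCP) lies midway between the tips of the shut fingers; the grasp point (between the pads) lies 19 mm behind it; z points along the fingers, y is the line along which they close (so a half turn about z gives the same grasp; the last joint's range is limited). The gripper opens to 88 mm and grips with 3 to 60 N. Pads are 19 mm wide; open, the fingers measure 130 mm over their backs; the gripper's body (78 mm by 193 mm) begins 47 mm behind the grasp point.
Start: joints at [88.413, 20.546, 0.682, 0, -70.136, -16.507], TCP at [0.21, 0.642, 0.196] pointing down, gripper open.
Joint ranges: [-176.03, 176.03], [-82.01, 121.73], [-58.28, 71.71], [-173.87, 95.51], [-174.79, -0.11], [-173.66, 173.66]. Speed limits (degrees/s): [136.94, 136.94, 172.46, 180, 180, 180].

INTERFACE

Orientations are given as [roll, pitch, yaw] about the fixed x, y, z axes, in that order (R = Rz(yaw) Ry(pitch) Rx(roll)).
In Python, from plant import telemetry, viewer, workorder gives the robot as it stands. The module is installed in compiled form; this text tells all that it offers.
- The arm moves only by the tool carry_out, never from a script. Its argument "rows" is a list of rows, each a list of 6 numbers: the shift along the tool's x, y, z in m, then the turn, a rotation vector about the tool's x, y, z in rad. In form: [[tx, ty, tz, ax, ay, az], ...]. A call has 1 to 8 rows; each row is the pose to reach, as a shift and turn from the pose commanded when the call began, along the tool's axes at that moment; what a row does not reach only later rows make up. A row lasts 1/8 s, in which the tool goes at most 62.5 mm and 10.7 degrees, less where a joint would pass 70% of its speed; a pose out of reach is approached as far as the arm can. A call with a gripper value outside its range is refused whole. "grip" is the gripper's target within -1 to 1 (fully open at 1, half-way at 0, shut at -1), set as the call begins (left out, the last holds). The fingers move at their own pace and stop on an object; the grip force is fixed at half the most. Time passes only in rows, so rows that repeat a pose let the fingers close. It gives the time, the measured TCP pose, the force, the opening and the grip force at its end, in the units of the state.
- telemetry.get_obs(): the state, without advancing time (a new reading comes with each control period).
- viewer.snapshot(name): name is "side" or "top" or "wrist"; returns the picture (480x640x3 uint8, red, green, blue); there is no depth.
- viewer.camera_info(name): a dict with "intrinsics" (3x3 intrinsics, pixels), "extrinsics" (4x4, takes a point from camera to world coordinates); the wrist camera has in their place "tool_from_camera" (4x4, takes a point from camera to tool coordinates, whose origin is the TCP and whose axes are the flange's). Camera axes: x right, y down, z forward; pixel columns grow to the right and rows downward; lengths in m; the calibration is good to about 2 mm. A picture is of the moment at which its call begins: read the wrist's pose just before it. camera_info takes no time and is no camera call.
- workorder.close_job(): hands the job in; it is judged then, once.
The state is a dict: "clock": time; "joint_pos": joint angles; "qvel": joint speeds; "tau": joint torques, N m; "tool_pos": TCP position; "orientation": TCP orientation; "force": force on the tool from outside, world axes, zero at the start; "moment": the same for the moment, N m; "opening": finger opening in m; "gripper_force": force on a finger pad.
Only numpy, scipy, OpenCV 4.12 (cv2) and the standard library are available. Lean on these libraries where they do the work, as an engineer would, in place of code of your own. Each camera call takes 0.05 s, during which the arm holds its last target. There are 200 camera calls.

TASK

The red-handled key has been left on the spindle of one of the two brass gas valves. For safety, first hang it by its loop handle on the key hook, then take the screw cap off the outlet of that same valve so that the torch can be connected: fuel outlets have left-hand threads and oxygen outlets right-hand ones, and nothing shows which this one is, so try turning the cap each way until you find the way it loosens. Finish while holding the loose cap in the gripper, upright and about 10 cm straight above its outlet, and leave the other outlet's cap screwed on, and the things lying around where they are.

Things in the scene. Friction and masses are not known exactly. Their poses are not given: they have to be found in the camera images.
- valve_1: Fixed brass bench valve on whose spindle the key starts (left or right): its outlet is to be opened. Grey foot 78 x 180 x 10 mm, from 48 mm on the -y to 133 mm on the +y side of the origin. Origin: on the bench below the outlet's middle; own +y points to the spindle, 85 mm away. Hose tail to own +x, to 57 mm out, 34 mm up. Gland nut under the spindle 30 mm across, flat top 70 mm up.
- valve_2: The other fixed brass bench valve, same sizes and axes, without a key; its outlet must stay capped.
- outlet_1: Fixed brass outlet neck on valve_1 or valve_2 (see its position), axis vertical, origin 58 mm above the bench on the axis. Round shoulder 47 mm in diameter, 5 mm high, carries the cap's rim; the neck is 28 mm in diameter (38 over its thread ridges) and ends 27 mm above the origin. One outlet has a right-hand thread (loosens anticlockwise from above), the other a left-hand one: not told which.
- outlet_2: The other outlet neck, same sizes, thread of the other hand. Both threads are short, coarse two-start ones: turned the tight way the cap hits a hard stop within about 6 degrees and cannot be pulled off; turned the loose way it runs almost without resistance, may stay at its height or rise up to 3 mm, and lifts straight off once turned by 75 to 135 degrees.
- outlet_1_seat (a point): Middle of the upper face of outlet_1's shoulder, 63 mm above the bench: where the origin of its cap is when screwed on.
- outlet_2_seat (a point): The same point of outlet_2.
- cap_1: Loose knurled brass screw cap on outlet_1, 50 mm in diameter, 30 mm high, about 120 g. Origin: middle of its lower rim; own z up; its yaw (arbitrary at the start) shows how far it has been turned. Grasp it across the diameter about 22 mm above its origin. About 1 mm of play on the neck to each side.
- cap_2: The same kind of cap, on outlet_2.
- key: Loose valve key, 117 mm long, about 160 g, upright on valve_1's square spindle. Origin: middle of the lower end of its socket, 70 mm above the bench at the start; own z up. The socket reaches 16 mm down over the spindle: lift straight up first. Handle: red loop 54 mm wide along own y, 10 mm thick along own x, sides flat; its opening looks along own x, 40 mm wide, 70 to 107 mm above the origin.
- key_grip (a point): Middle of the loop, 90 mm above the key's origin: grasp across the 54 mm here, fingers closing along the key's own y, and the opening stays free for the hook.
- key_loop (a point): Middle of the underside of the loop's top bar, 107 mm above the key's origin: this rests on the hook when hung.
- key_hook: Fixed steel key hook: foot 90 x 80 mm, upright 16 mm square post on the origin, 188 mm high, and a level round arm 8 mm thick (axis 170 mm above the bench) that points to own -x. Origin: on the bench, middle of the foot; own z up. The arm is level to 84 mm from the post, then turns up to a tip 95 mm (at most 99) from the post, its top 188 mm above the bench.
- key_hook_arm (a point): Point on top of the hook's level arm, 50 mm from the post (own -x), 174 mm above the bench; axes as the hook's. The key hangs well with key_loop here.
- key_hook_tip (a point): Top of the upturned end of the hook, 95 mm from the post, 188 mm above the bench.
- pliers: Pliers lying on the bench, 53 x 191 x 15 mm, a bystander; origin below the middle.
- spanner: Large spanner lying on the bench, 46 x 247 x 12 mm, a bystander; origin below the middle.
- tape: Grey tape measure on the bench, 44 x 57 x 33 mm, a bystander; origin below the middle.
- bush: Brass bush on the bench, 22 mm in diameter, 18 mm high, a bystander; origin below the middle.
Things that resemble listed ones, but are neither listed nor needed, are in the scene too. Leave any purple look-alike of the cap_1 alone. Leave any turquoise look-alike of the key alone.

How it is judged (in metres and radians):
On the way:
1. the key hangs by its loop on the hook's arm, let go, with both caps still on their outlets (x of key_loop in the frame of key_hook_arm between -0.042 and 0.045 m and y of key_loop in the frame of key_hook_arm between -0.02 and 0.02 m and z of key_loop in the frame of key_hook_arm between -0.006 and 0.012 m and angle between key's own z axis and vertical below 0.3 rad and contact force between key and key_hook above 0.3 N and contact force between key and the fingers below 0.1 N and linear speed of key below 0.1 m/s and z of cap_1 in the frame of outlet_1_seat below 0.006 m and horizontal distance between cap_1 and outlet_1_seat below 0.006 m and z of cap_2 in the frame of outlet_2_seat below 0.006 m and horizontal distance between cap_2 and outlet_2_seat below 0.006 m), for 0.2 s.
At the end, for the whole second after the job is handed in: Key hangs by its loop on the hook's arm, upright within 0.3 rad, untouched. The cap from valve_1's outlet is held over 1 N, touching nothing else, over 50 mm above its seat and within 100 mm of its axis, upright within 0.35 rad, at rest. The other cap is seated within 6 mm, turned under 0.6 rad (x of key_loop in the frame of key_hook_arm between -0.042 and 0.045 m and y of key_loop in the frame of key_hook_arm between -0.02 and 0.02 m and z of key_loop in the frame of key_hook_arm between -0.006 and 0.012 m and angle between key's own z axis and vertical below 0.3 rad and contact force between key and key_hook above 0.3 N and contact force between key and the fingers below 0.1 N and ((horizontal distance between outlet_1 and valve_1 below 0.03 m and z of cap_1 in the frame of outlet_1_seat above 0.05 m and horizontal distance between cap_1 and outlet_1_seat below 0.1 m and angle between cap_1's own z axis and vertical below 0.35 rad and linear speed of cap_1 below 0.03 m/s and contact force between cap_1 and the fingers above 1 N and contact force between cap_1 and outlet_1 below 0.05 N and contact force between cap_1 and valve_1 below 0.05 N and contact force between cap_1 and key below 0.05 N and contact force between cap_1 and key_hook below 0.05 N and (z of cap_2 in the frame of outlet_2_seat below 0.006 m and horizontal distance between cap_2 and outlet_2_seat below 0.006 m) and angle between the x axis of cap_2 and the x axis of outlet_2, either way round below 0.6 rad) or (horizontal distance between outlet_2 and valve_1 below 0.03 m and z of cap_2 in the frame of outlet_2_seat above 0.05 m and horizontal distance between cap_2 and outlet_2_seat below 0.1 m and angle between cap_2's own z axis and vertical below 0.35 rad and linear speed of cap_2 below 0.03 m/s and contact force between cap_2 and the fingers above 1 N and contact force between cap_2 and outlet_2 below 0.05 N and contact force between cap_2 and valve_1 below 0.05 N and contact force between cap_2 and key below 0.05 N and contact force between cap_2 and key_hook below 0.05 N and (z of cap_1 in the frame of outlet_1_seat below 0.006 m and horizontal distance between cap_1 and outlet_1_seat below 0.006 m) and angle between the x axis of cap_1 and the x axis of outlet_1, either way round below 0.6 rad))); the arm keeps its last pose, push and grip.
It fails at once if the cap of the outlet that is not to be opened is raised more than 12 mm ((horizontal distance between outlet_1 and valve_1 below 0.03 m and z of cap_2 in the frame of outlet_2_seat above 0.012 m) or (horizontal distance between outlet_2 and valve_1 below 0.03 m and z of cap_1 in the frame of outlet_1_seat above 0.012 m)).
It fails at once if a cap is lifted more than 30 mm while the key is not on its hook ((z of cap_1 in the frame of outlet_1_seat above 0.03 m and not (x of key_loop in the frame of key_hook_arm between -0.042 and 0.045 m and y of key_loop in the frame of key_hook_arm between -0.02 and 0.02 m and z of key_loop in the frame of key_hook_arm between -0.006 and 0.012 m)) or (z of cap_2 in the frame of outlet_2_seat above 0.03 m and not (x of key_loop in the frame of key_hook_arm between -0.042 and 0.045 m and y of key_loop in the frame of key_hook_arm between -0.02 and 0.02 m and z of key_loop in the frame of key_hook_arm between -0.006 and 0.012 m))).
It fails at once if pliers, spanner, tape measure or bush is shoved more than 30 mm (distance of any of pliers, spanner, tape, bush from where it was at the start of the episode above 0.03 m).
It also fails if it takes over 58 s, if anything falls off the work surface, if the arm or the gripper's body presses on something with over 40 N, if the wrist force passes 120 N, or if a joint passes its speed limit or range.

## Working session

There is one attempt and no reset: what is moved stays moved. The work goes in short steps, Python scripts to look and compute and a tool call to move; the robot and the scene stay as the last step left them, time stands still between calls to the robot, and variables do not carry over. Pictures are saved under pics/ and viewed, at most 10 in all, crops included, and the job is handed in when it is done.

Besides the shell and the picture viewer there is one more tool, called after "Emit:" as a command line: name --pt "numbers of a row" for each row, then --argument value for the rest. carry_out: Moves the arm, as the interface text tells. Its arguments: {"type":"object","properties":{"rows":{"type":"array"},"grip":{"type":"number"}},"required":["rows"]}

```bash
mkdir -p pics; cat > h.py <<'E'
import numpy as np,cv2
from plant import telemetry,viewer,workorder
from scipy.spatial.transform import Rotation as R
def snap(n,f):
    im=viewer.snapshot(n); cv2.imwrite('pics/'+f,im[:,:,::-1]); return im
def tool():
    o=telemetry.get_obs(); T=np.eye(4); T[:3,:3]=R.from_euler('xyz',o['orientation'],degrees=True).as_matrix(); T[:3,3]=o['tool_pos']; return T
def cam(n,T=None):
    c=viewer.camera_info(n); K=np.array(c['intrinsics'])
    E=np.array(c['extrinsics']) if 'extrinsics' in c else T@np.array(c['tool_from_camera'])
    return K,E
def ray(n,p,T=None):
    K,E=cam(n,T); d=E[:3,:3]@np.linalg.solve(K,[p[0],p[1],1.]); return E[:3,3],d/np.linalg.norm(d)
def atz(n,p,z,T=None):
    o,d=ray(n,p,T); return o+d*(z-o[2])/d[2]
def tri(*rs):
    A=sum(np.eye(3)-np.outer(d,d) for o,d in rs); b=sum((np.eye(3)-np.outer(d,d))@o for o,d in rs); return np.linalg.solve(A,b)
def proj(n,P,T=None):
    K,E=cam(n,T); q=np.linalg.inv(E)@np.append(P,1); u=K@q[:3]; return u[:2]/u[2]
E
python3 - <<'E'
from h import *
o=telemetry.get_obs(); print(o)
print(repr(tool()))
for n in('side','top','wrist'):
    snap(n,n+'0.png')
    print(n,viewer.camera_info(n))
E
```

```text
{'clock': 0.0, 'joint_pos': array([ 8.84118970e+01,  2.05910575e+01,  6.34433019e-01, -2.14851419e-02,
       -7.01367365e+01, -1.65075369e+01]), 'qvel': array([-0.02264367, -0.05920674, -0.02116435,  0.09998222,  0.0221392 ,
       -0.00807252]), 'tau': array([-3.40914403e-04, -5.82726824e+01,  2.93048269e+01,  6.99672773e+00,
        6.92003465e-03, -1.63108357e-04]), 'tool_pos': array([0.20950367, 0.64109143, 0.19522772]), 'orientation': array([ 1.79904748e+02, -7.16548435e-03, -1.81029505e+01]), 'force': array([-0.19405416,  0.18337394, -0.41347068]), 'moment': array([-0.01243332,  0.01569665,  0.01104949]), 'gripper_force': 0.0, 'opening': 0.08793106861811237}
array([[ 9.50499724e-01, -3.10725146e-01, -3.97699850e-04,
         2.09503668e-01],
       [-3.10725375e-01, -9.50498354e-01, -1.61903326e-03,
         6.41091426e-01],
       [ 1.25061294e-04,  1.66246611e-03, -9.99998610e-01,
         1.95227717e-01],
       [ 0.00000000e+00,  0.00000000e+00,  0.00000000e+00,
         1.00000000e+00]])
side {'intrinsics': array([[480.76930959,   0.        , 315.6040364 ],
       [  0.  
[... 621 characters left out ...]
0.00617747,  0.00734206,  0.04151575],
       [-0.00796962, -0.10859673, -0.99405394,  1.45456182],
       [ 0.        ,  0.        ,  0.        ,  1.        ]])}
wrist {'intrinsics': array([[395.51883288,   0.        , 328.85842508],
       [  0.        , 395.51883288, 245.68691043],
       [  0.        ,   0.        ,   1.        ]]), 'tool_from_camera': array([[-1.03240275e-05, -9.67620069e-01, -2.52411175e-01,
         6.67533652e-02],
       [ 9.99999999e-01, -2.04392788e-05,  3.74524975e-05,
         9.48686171e-04],
       [-4.13988906e-05, -2.52411174e-01,  9.67620069e-01,
        -1.88926292e-01],
       [ 0.00000000e+00,  0.00000000e+00,  0.00000000e+00,
         1.00000000e+00]])}
```

View pics/top0.png

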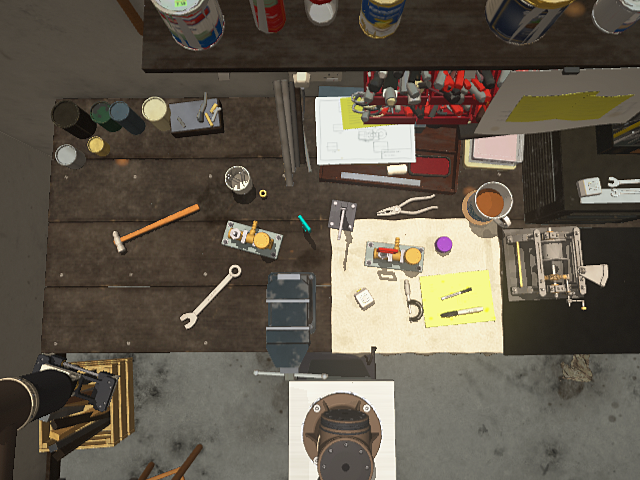

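View pics/side0.png

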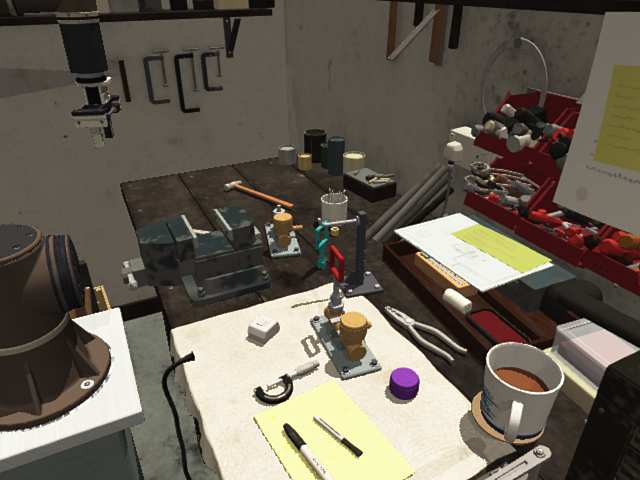

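The top view shows the key (red) on the right valve at about (385,252) with its cap at (410,256), and the hook at (342,215) with its arm pointing toward the robot. The side view shows the same, with the turquoise look-alike near (322,245).

```bash
python3 - <<'E'
import cv2,numpy as np
t=cv2.imread('pics/top0.png');s=cv2.imread('pics/side0.png')
a=cv2.resize(t[190:280,290:440],(800,480),interpolation=cv2.INTER_CUBIC)
b=cv2.resize(s[200:390,270:430],(505,600),interpolation=cv2.INTER_CUBIC)
cv2.imwrite('pics/c1.png',a);cv2.imwrite('pics/c2.png',b)
E
```

```text
(no output)
```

View pics/c1.png

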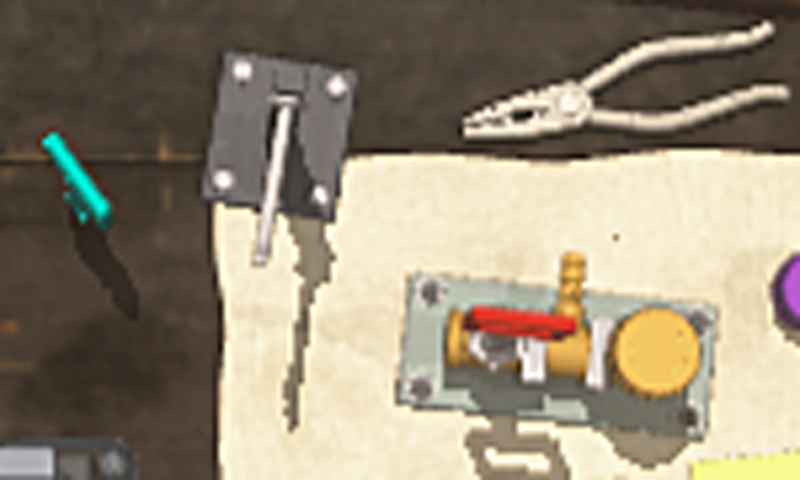

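View pics/c2.png

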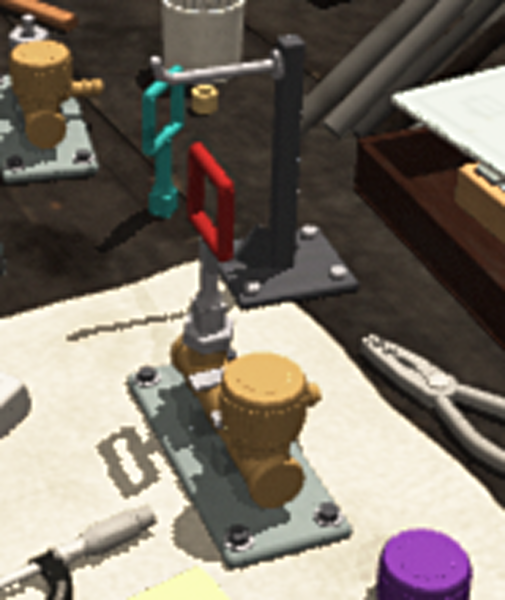

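The crops show the key's top bar centre at crop 1 (521,322) and crop 2 (213,162), and the cap top at (656,351) and (265,378). The hook tip is at (260,262) and (157,60), and the post top at (289,88) and (290,40).

```bash
python3 - <<'E'
from h import *
f=lambda p:(290+p[0]/5.3333,190+p[1]/5.3333)
g=lambda p:(270+p[0]/3.156,200+p[1]/3.158)
for n,a,b in [('keytop',(521,322),(213,163)),('keyL',(467,318),(195,147)),('keyR',(577,326),(232,181)),('cap',(656,351),(264,376)),('tip',(260,262),(157,60)),('post',(289,80),(290,40))]:
    r1,r2=ray('top',f(a)),ray('side',g(b)); P=tri(r1,r2); print(n,P.round(4),(proj('top',P)-f(a)).round(1),(proj('side',P)-g(b)).round(1))
for n,a,z in [('keyL',(467,318),.187),('keyR',(577,326),.187),('cap',(656,351),.093),('tip',(260,262),.188),('armroot',(285,108),.174),('foot1',(413,272),.01),('foot2',(718,303),.01),('foot3',(702,438),.01),('foot4',(398,404),.01),('hf1',(225,50),.01),('hf2',(357,72),.01),('hf3',(335,220),.01),('hf4',(203,198),.01)]:
    print(n,atz('top',f(a),z).round(4))
E
```

```text
keytop [ 0.5296 -0.1263  0.1841] [ 0.3 -0.6] [-0.9  0.1]
keyL [ 0.5322 -0.0993  0.1805] [ 0.3 -0.6] [-0.9  0.1]
keyR [ 0.5269 -0.1541  0.1875] [ 0.2 -0.5] [-0.8  0.1]
cap [ 0.5199 -0.2108  0.092 ] [ 0. -0.] [-0.1  0. ]
tip [0.5605 0.0065 0.1855] [ 0.2 -0.4] [-0.5  0.1]
post [ 0.6537 -0.009   0.1866] [ 0.1 -0.2] [-0.2  0. ]
keyL [ 0.53   -0.0978  0.187 ]
keyR [ 0.5256 -0.1535  0.187 ]
cap [ 0.5198 -0.2106  0.093 ]
tip [0.5592 0.007  0.188 ]
armroot [ 0.6409 -0.007   0.174 ]
foot1 [ 0.5728 -0.0865  0.01  ]
foot2 [ 0.5537 -0.2625  0.01  ]
foot3 [ 0.4758 -0.2511  0.01  ]
foot4 [ 0.4963 -0.0766  0.01  ]
hf1 [0.7043 0.0215 0.01  ]
hf2 [ 0.6907 -0.0556  0.01  ]
hf3 [ 0.6035 -0.0416  0.01  ]
hf4 [0.6169 0.035  0.01  ]
```

Emit:
carry_out --pt "0 0 -0.06 0 0 0" --pt "0 0 -0.125 0 0 0" --pt "0.506 0.584 -0.125 0 0 -0.229" --pt "0.506 0.584 -0.125 0 0 -0.229" --pt "0.506 0.584 -0.125 0 0 -0.229" --pt "0.506 0.584 -0.125 0 0 -0.229" --pt "0.506 0.584 -0.125 0 0 -0.229" --pt "0.506 0.584 -0.125 0 0 -0.229"

```text
clock: 1.15
tool_pos: [0.3553, 0.2939, 0.3199]
orientation: [-180.0, -0.0, -4.9]
force: [0.6, -0.4, -0.3]
opening: 0.0878
gripper_force: 0.0
```

```bash
python3 - <<'E'
from h import *
o=telemetry.get_obs();print(o['clock'],o['tool_pos'],o['orientation'],o['joint_pos'].round(1))
T=tool(); P=np.array([.51,-.07,.32]); print(T[:3,:3].T@(P-T[:3,3]))
f=lambda p:(290+p[0]/5.3333,190+p[1]/5.3333)
g=lambda p:(270+p[0]/3.156,200+p[1]/3.158)
print(tri(ray('top',f((75,172))),ray('side',g((165,78)))))
E
```

```text
1.15 [0.35527665 0.29389924 0.31993579] [-1.79978678e+02 -7.35579374e-03 -4.94114381e+00] [ 64.2  -3.7 -12.5  -0.  -81.2  20.9]
[ 1.85491867e-01  3.49220153e-01 -1.70352716e-04]
[0.6172426  0.10451414 0.11476554]
```

Emit:
carry_out --pt "0.185 0.349 0 0 0 0" --pt "0.185 0.349 0 0 0 0" --pt "0.185 0.349 0 0 0 0" --pt "0.185 0.349 0 0 0 0" --pt "0.185 0.349 0 0 0 0" --pt "0.185 0.349 0 0 0 0" --pt "0.185 0.349 0 0 0 0" --pt "0.185 0.349 0 0 0 0"

```text
clock: 2.15
tool_pos: [0.5091, -0.0693, 0.3191]
orientation: [180.0, 0.1, -5.2]
force: [0.1, 0.5, -0.5]
opening: 0.0882
gripper_force: 0.0
```

```bash
python3 - <<'E'
from h import *
T=tool();np.save('T1.npy',T);print(T.round(4),telemetry.get_obs()['joint_pos'])
im=snap('wrist','w1.png')
for P in [(.5285,-.126,.187),(.52,-.2107,.093),(.6045,-.001,.174),(.56,.0067,.188)]: print(proj('wrist',P,T))
E
```

```text
[[ 9.960e-01 -8.980e-02 -1.400e-03  5.091e-01]
 [-8.980e-02 -9.960e-01 -2.000e-04 -6.930e-02]
 [-1.400e-03  4.000e-04 -1.000e+00  3.191e-01]
 [ 0.000e+00  0.000e+00  0.000e+00  1.000e+00]] [ 1.41650540e+01  1.84480567e+00 -7.14973783e+00 -6.94066059e-03
 -8.10892085e+01  7.06845965e+01]
[395.30080841 195.89137045]
[462.19334071 184.8082143 ]
[232.46156963 113.49336037]
[227.21518181 171.6800636 ]
```

View pics/w1.png

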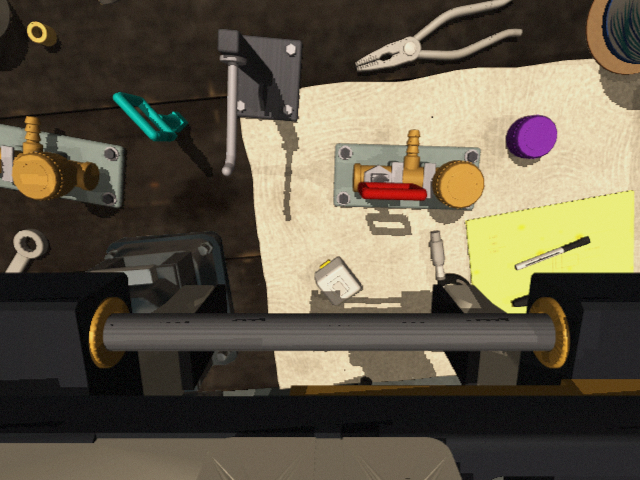

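The wrist view puts the key bar at (393,196), the cap at (460,185) and the hook tip at (227,171), which matches the projected positions to within 2 px. I'm descending on the key.

Emit:
carry_out --pt "0.023 0.054 0.03 0 0 0" --pt "0.023 0.054 0.07 0 0 0" --pt "0.023 0.054 0.11 0 0 0" --pt "0.023 0.054 0.15 0 0 0" --pt "0.023 0.054 0.179 0 0 0" --pt "0.023 0.054 0.179 0 0 0" --pt "0.023 0.054 0.179 0 0 0"

```text
clock: 3.08
tool_pos: [0.5282, -0.1229, 0.1424]
orientation: [180.0, -0.1, -4.9]
force: [-0.1, -0.1, -0.5]
opening: 0.0875
gripper_force: 0.0
```

```bash
python3 - <<'E'
from h import *
T=tool();print(T[:3,3]);im=snap('wrist','w2.png')
for P in [(.5285,-.126,.187)]: print(proj('wrist',P,T))
E
```

```text
[ 0.52822167 -0.12293727  0.14237574]
[334.73688232 314.98429362]
```

View pics/w2.png

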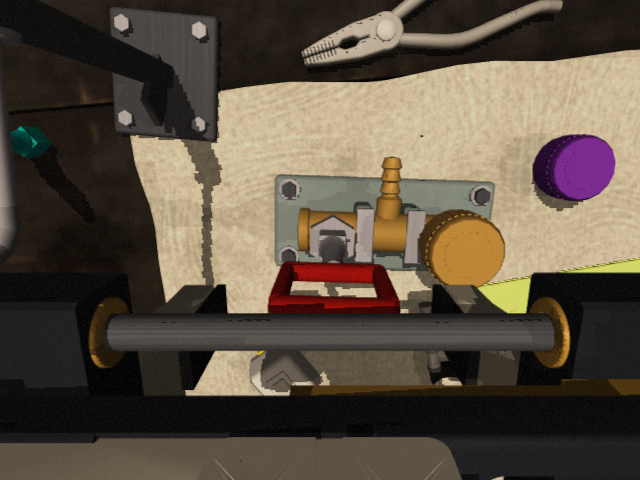

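The key's loop is centred at about x=334 between the fingers and level, so I'm closing on it.

Emit:
carry_out --grip -1 --pt "0 0 0 0 0 0" --pt "0 0 0 0 0 0" --pt "0 0 0 0 0 0" --pt "0 0 0 0 0 0" --pt "0 0 0 0 0 0" --pt "0 0 0 0 0 0"

```text
clock: 3.88
tool_pos: [0.5274, -0.1237, 0.141]
orientation: [180.0, -0.0, -5.0]
force: [1.0, -0.2, 1.0]
opening: 0.0532
gripper_force: 30.0
```

Emit:
carry_out --pt "0 0 -0.008 0 0 0" --pt "0 0 -0.018 0 0 0" --pt "0 0 -0.028 0 0 0" --pt "0 0 -0.036 0 0 0" --pt "0 0 -0.036 0 0 0" --pt "0 0 -0.036 0 0 0"

```text
clock: 4.62
tool_pos: [0.5271, -0.1235, 0.1766]
orientation: [-180.0, 0.0, -5.0]
force: [0.2, 0.1, -2.6]
opening: 0.0534
gripper_force: 30.0
```

```bash
python3 - <<'E'
from h import *
T=tool();print(T[:3,3])
s=snap('side','s2.png');t=snap('top','t2.png')
a=cv2.resize(s[160:360,240:400],(480,600),interpolation=cv2.INTER_CUBIC)
cv2.imwrite('pics/c3.png',a[:,:,::-1])
H=np.array([.654,-.0095,0]);c,sn=np.cos(np.radians(-9.7)),np.sin(np.radians(-9.7))
for d in (.05,.125,.14): 
    P=H-d*np.array([c,sn,0]); print(d,P,T[:3,:3].T@(P-T[:3,3]))
E
```

```text
[ 0.52708842 -0.12352216  0.17664678]
0.05 [ 0.60471483 -0.00107553  0.        ] [ 0.06677497 -0.12869931  0.17663723]
0.125 [0.53078707 0.01156117 0.        ] [-0.00797051 -0.13487286  0.17666651]
0.14 [0.51600151 0.01408851 0.        ] [-0.0229196  -0.13610757  0.17667236]
```

View pics/c3.png

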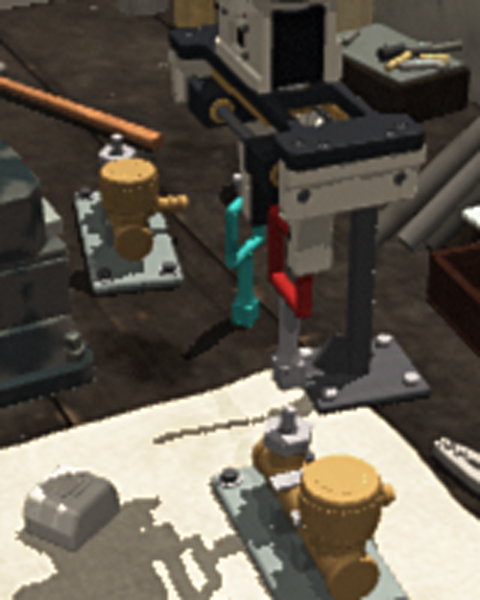

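The key is clear of the spindle and upright, with crop pixel (290,380) at its bottom and the spindle top at (287,410). I'm moving in front of the hook tip.

Emit:
carry_out --pt "-0.02 -0.03 0 0 0 0.02" --pt "-0.023 -0.07 0.005 0 0 0.05" --pt "-0.023 -0.11 0.012 0 0 0.08" --pt "-0.023 -0.136 0.016 0 0 0.08" --pt "-0.023 -0.136 0.016 0 0 0.08" --pt "-0.023 -0.136 0.016 0 0 0.08"

```text
clock: 5.48
tool_pos: [0.516, 0.0137, 0.1607]
orientation: [180.0, 0.0, -9.5]
force: [-0.1, -0.4, -0.7]
opening: 0.0537
gripper_force: 30.0
```

```bash
python3 - <<'E'
from h import *
T=tool();np.save('T3.npy',T);print(T.round(4))
w=snap('wrist','w3.png');s=snap('side','s3.png')
a=cv2.resize(s[190:320,250:410],(740,600),interpolation=cv2.INTER_CUBIC)
b=np.hstack([cv2.resize(s[190:320,270:380],(400,473),interpolation=cv2.INTER_CUBIC),cv2.resize(w[0:360,140:440],(394,473))])
cv2.imwrite('pics/c4.png',b[:,:,::-1])
H=np.array([.654,-.0095,0]);c,sn=np.cos(np.radians(-9.7)),np.sin(np.radians(-9.7))
P=H-.05*np.array([c,sn,0]); print(P,T[:3,:3].T@(P-T[:3,3]))
for p in [(.56,.0067,.188),(.6047,-.0011,.174),(.654,-.0095,.188)]:print(proj('wrist',p,T))
E
```

```text
[[ 9.862e-01 -1.656e-01 -5.000e-04  5.160e-01]
 [-1.656e-01 -9.862e-01 -3.000e-04  1.370e-02]
 [-5.000e-04  4.000e-04 -1.000e+00  1.607e-01]
 [ 0.000e+00  0.000e+00  0.000e+00  1.000e+00]]
[ 0.60471483 -0.00107553  0.        ] [ 0.08998997 -0.00022964  0.16064821]
[325.88924541 198.31067092]
[326.60773693  84.50809833]
[326.54610541 -74.81442376]
```

View pics/c4.png

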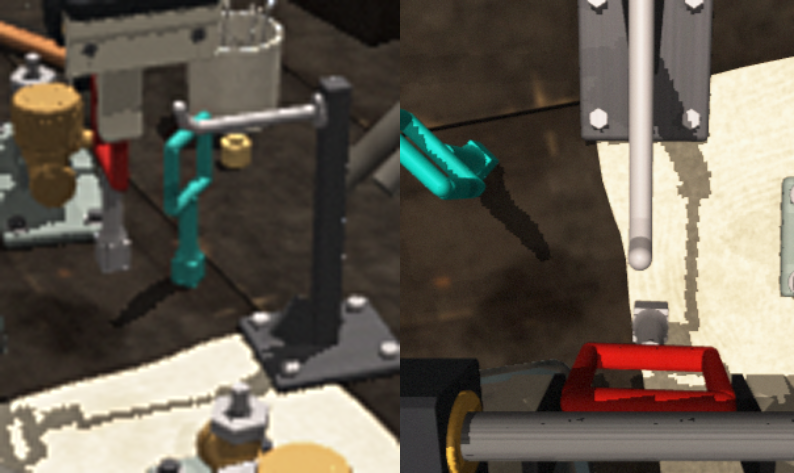

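The arm tip is at wrist pixel (323,195) and the loop opening is centred at about x=330, so the arm lies inside the opening. I'm sliding the key on with a 2 mm correction.

Emit:
carry_out --pt "0.015 -0.002 0 0 0 0" --pt "0.035 -0.002 0 0 0 0" --pt "0.055 -0.002 0 0 0 0" --pt "0.075 -0.002 0 0 0 0" --pt "0.09 -0.002 0 0 0 0" --pt "0.09 -0.002 0 0 0 0" --pt "0.09 -0.002 0 0 0 0"

```text
clock: 6.45
tool_pos: [0.6049, 0.0007, 0.1606]
orientation: [180.0, 0.0, -9.6]
force: [-0.5, -0.5, -2.1]
opening: 0.0533
gripper_force: 30.0
```

Emit:
carry_out --pt "0 0 0.006 0 0 0" --pt "0 0 0.012 0 0 0" --pt "0 0 0.017 0 0 0" --pt "0 0 0.021 0 0 0" --pt "0 0 0.021 0 0 0"

```text
clock: 7.08
tool_pos: [0.605, 0.0009, 0.1395]
orientation: [180.0, 0.0, -9.6]
force: [0.2, 0.7, -1.5]
opening: 0.053
gripper_force: 30.0
```

```bash
python3 - <<'E'
from h import *
T=tool();print(T.round(4))
w=snap('wrist','w4.png');s=snap('side','s4.png')
b=np.hstack([cv2.resize(s[190:320,270:380],(400,473),interpolation=cv2.INTER_CUBIC),cv2.resize(w[0:360,140:440],(394,473))])
cv2.imwrite('pics/c5.png',b[:,:,::-1])
E
```

```text
[[ 9.861e-01 -1.660e-01 -7.000e-04  6.050e-01]
 [-1.660e-01 -9.861e-01 -2.000e-04  9.000e-04]
 [-7.000e-04  3.000e-04 -1.000e+00  1.395e-01]
 [ 0.000e+00  0.000e+00  0.000e+00  1.000e+00]]
```

View pics/c5.png

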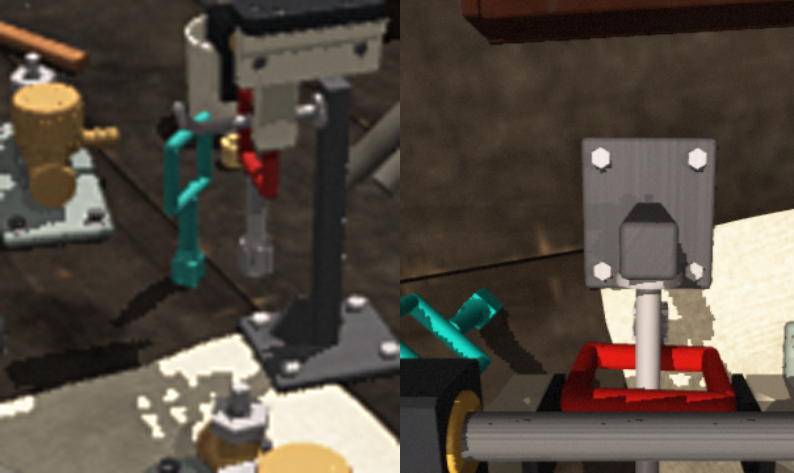

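The hook arm passes through the loop, centred at wrist crop x=648. I'm lowering until contact.

Emit:
carry_out --pt "0 0 0.001 0 0 0" --pt "0 0 0.002 0 0 0" --pt "0 0 0.002 0 0 0" --pt "0 0 0.002 0 0 0"

```text
clock: 7.68
tool_pos: [0.6053, 0.0009, 0.1379]
orientation: [-180.0, -0.0, -9.6]
force: [0.3, 0.4, -1.9]
opening: 0.0529
gripper_force: 30.0
```

Emit:
carry_out --pt "0 0 0.001 0 0 0" --pt "0 0 0.002 0 0 0" --pt "0 0 0.002 0 0 0"

```text
clock: 8.05
tool_pos: [0.6056, 0.0009, 0.1372]
orientation: [-180.0, -0.1, -9.5]
force: [-3.9, 0.8, 8.0]
opening: 0.0533
gripper_force: 30.0
```

Emit:
carry_out --grip 0.55 --pt "0 0 -0.001 0 0 0" --pt "0 0 -0.001 0 0 0" --pt "0 0 -0.001 0 0 0" --pt "0 0 -0.001 0 0 0"

```text
clock: 8.55
tool_pos: [0.6052, 0.0009, 0.1367]
orientation: [180.0, 0.0, -9.6]
force: [0.1, 0.5, -0.3]
opening: 0.0683
gripper_force: 0.0
```

Emit:
carry_out --pt "0 0 -0.02 0 0 0" --pt "0 0 -0.06 0 0 0" --pt "0 0 -0.11 0 0 0" --pt "0 0 -0.12 0 0 0"

```text
clock: 9.05
tool_pos: [0.6071, 0.0011, 0.2609]
orientation: [-179.9, -0.3, -9.5]
force: [0.2, -0.7, -0.6]
opening: 0.0683
gripper_force: 0.0
```

```bash
python3 - <<'E'
from h import *
T=tool();print(T.round(4))
w=snap('wrist','w5.png');s=snap('side','s5.png')
b=np.hstack([cv2.resize(s[190:320,270:380],(400,473),interpolation=cv2.INTER_CUBIC),cv2.resize(w[0:360,140:440],(394,473))])
cv2.imwrite('pics/c6.png',b[:,:,::-1])
print(proj('wrist',(.52,-.2107,.093),T))
# cap centre by colour at start top and w1, w2
c=np.array([.5199,-.2107,0])
P=np.array([c[0],c[1],.20]);print(T[:3,:3].T@(P-T[:3,3]))
E
```

```text
[[ 9.861e-01 -1.657e-01  6.100e-03  6.071e-01]
 [-1.658e-01 -9.862e-01  9.000e-04  1.100e-03]
 [ 5.900e-03 -1.900e-03 -1.000e+00  2.609e-01]
 [ 0.000e+00  0.000e+00  0.000e+00  1.000e+00]]
[564.13892637 271.7152872 ]
[-0.05121749  0.22339746  0.06017765]
```

View pics/c6.png

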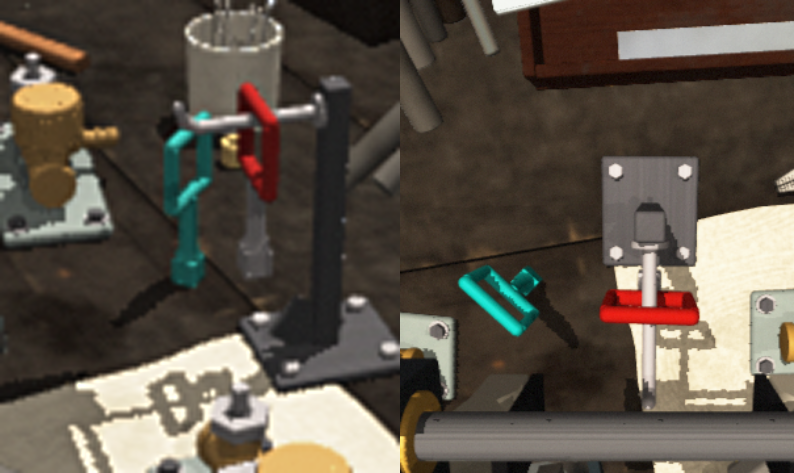

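The key hangs on the arm near crop (255,120), level and released. Next I go above the cap, turned to mid-range of the last joint.

Emit:
carry_out --pt "-0.01 0.05 0 0 0 0.18" --pt "-0.02 0.1 0 0 0 0.36" --pt "-0.03 0.15 0 0 0 0.54" --pt "-0.04 0.2 0.01 0 0 0.72" --pt "-0.048 0.223 0.03 0 0 0.9" --pt "-0.048 0.223 0.05 0 0 1.08" --pt "-0.048 0.223 0.057 0 0 1.26" --pt "-0.048 0.223 0.057 0 0 1.403"

```text
clock: 10.15
tool_pos: [0.5193, -0.2109, 0.1971]
orientation: [179.7, 0.0, -90.3]
force: [-0.1, -1.0, 0.4]
opening: 0.068
gripper_force: 0.0
```

Emit:
carry_out --grip 0.65 --pt "0 0 0 0 0 0" --pt "0 0 0 0 0 0" --pt "0 0 0 0 0 0"

```text
clock: 10.52
tool_pos: [0.5208, -0.2109, 0.1997]
orientation: [180.0, 0.0, -89.8]
force: [-0.6, -0.1, 0.1]
opening: 0.0721
gripper_force: 0.0
```

```bash
python3 - <<'E'
from h import *
o=telemetry.get_obs();T=tool();print(T.round(4),o['joint_pos'].round(1),o['opening'])
w=snap('wrist','w6.png')
q=proj('wrist',(.52,-.2107,.093),T);print('pred',q)
def fit(w,q):
    hsv=cv2.cvtColor(w,cv2.COLOR_RGB2HSV); m=cv2.inRange(hsv,(10,110,110),(28,255,255))
    m=cv2.morphologyEx(m,cv2.MORPH_CLOSE,np.ones((5,5)));
    g=cv2.medianBlur(cv2.cvtColor(w,cv2.COLOR_RGB2GRAY),5)
    c=cv2.HoughCircles(g,cv2.HOUGH_GRADIENT,1.5,10,param1=100,param2=22,minRadius=20,maxRadius=75)
    cs=[x for x in c[0] if np.hypot(x[0]-q[0],x[1]-q[1])<25] if c is not None else []
    cc=[(cv2.contourArea(k),cv2.minEnclosingCircle(k)) for k in cv2.findContours(m,0,2)[0] if cv2.contourArea(k)>500]
    return cs[:4],cc
print(fit(w,q))
im=cv2.imread('pics/w1.png')[:,:,::-1];T1=np.load('T1.npy')
r=fit(im,(461,185));print(r)
print(atz('wrist',(460.5,185),.093,T1))
E
```

```text
[[ 2.900e-03 -1.000e+00 -3.000e-04  5.208e-01]
 [-1.000e+00 -2.900e-03  1.000e-04 -2.109e-01]
 [-1.000e-04  3.000e-04 -1.000e+00  1.997e-01]
 [ 0.000e+00  0.000e+00  0.000e+00  1.000e+00]] [ -2.1   9.8 -13.5  -0.  -66.7   2.3] 0.072125545950165
pred [328.43249621 234.82773882]
([array([317.25, 213.75,  52.25], dtype=float32), array([324.75, 240.75,  42.8 ], dtype=float32), array([332.25    , 218.25    ,  44.449997], dtype=float32), array([348.75    , 234.75    ,  51.050003], dtype=float32)], [(3763.5, ((307.7036437988281, 240.3594207763672), 50.1100959777832)), (8485.5, ((472.5, 136.5), 93.73643493652344)), (1187.5, ((147.0, 0.0), 44.000099182128906))])
([array([441.75, 170.25,  39.5 ], dtype=float32), array([461.25, 185.25,  21.05], dtype=float32), array([440.25    , 186.75    ,  44.300003], dtype=float32), array([467.25    , 168.75    ,  60.949997], dtype=float32)], [(1682.0, ((459.57574462890625, 183.914794921875), 24.713897705078125)), (745.5, ((416.0, 158.0), 28.6357421875)), (2033.0, ((36.50381851196289, 156.51144409179688), 41.85111999511719)), (1273.0, ((616.0, 36.0), 42.72011947631836))])
[ 0.52161607 -0.20940586  0.093     ]
```

Emit:
carry_out --pt "-0.001 0 0.03 0 0 0" --pt "-0.001 0 0.07 0 0 0" --pt "-0.001 0 0.1 0 0 0" --pt "-0.001 0 0.12 0 0 0" --pt "-0.001 0 0.134 0 0 0" --pt "-0.001 0 0.134 0 0 0"

```text
clock: 11.32
tool_pos: [0.5204, -0.21, 0.0652]
orientation: [179.9, 0.0, -89.9]
force: [-0.3, -0.0, 0.3]
opening: 0.0723
gripper_force: 0.0
```

Emit:
carry_out --grip -1 --pt "0 0 0 0 0 0" --pt "0 0 0 0 0 0" --pt "0 0 0 0 0 0" --pt "0 0 0 0 0 0" --pt "0 0 0 0 0 0"

```text
clock: 11.95
tool_pos: [0.521, -0.21, 0.066]
orientation: [-180.0, -0.0, -89.9]
force: [0.1, 0.0, 0.8]
opening: 0.0281
gripper_force: 0.0
```

```bash
python3 - <<'E'
from h import *
o=telemetry.get_obs();print(o['clock'],o['opening'],o['gripper_force'],o['force'])
T=tool()
w=snap('wrist','w7.png');s=snap('side','s7.png');t=snap('top','t7.png')
o=telemetry.get_obs();print(o['clock'],o['opening'],o['gripper_force'],o['force'])
t0=cv2.imread('pics/top0.png')[:,:,::-1];s0=cv2.imread('pics/side0.png')[:,:,::-1]
t2=cv2.imread('pics/t2.png')[:,:,::-1]
# cap top pixel neighborhoods (side view), coarse hue print
for im in (s0,s):
    h=cv2.cvtColor(np.ascontiguousarray(im),cv2.COLOR_RGB2HSV)
    for y in range(300,372,6): print(' '.join('%3d/%3d'%(h[y,x,0],h[y,x,2]) for x in range(330,380,5)))
    print()
E
```

```text
11.95 0.028118034197577642 0.0 [0.14647771 0.01734109 0.82171482]
12.1 0.01563430960110261 0.0 [-0.05974846 -0.26621637  0.26077147]
 11/156  15/ 79  10/ 73  22/248  21/248  23/246  22/242  23/250   8/ 29  13/ 45
 12/ 81  11/123  10/206  23/250  21/247  22/247  23/246  22/245  22/244  15/ 74
 18/ 77  16/ 80  17/ 71  19/244  19/233  19/233  24/243  22/246  21/244  22/241
 16/132   8/229  14/146  19/233  20/233  19/233  19/233  19/233  21/243  22/243
 54/ 67  17/ 92  17/112  18/241  19/231  18/211  19/236  17/124  17/182  22/240
 50/ 58  17/ 69  16/ 88  16/ 79  17/102  17/ 92  17/ 88  16/ 78  22/244  21/244
 72/ 77  50/ 48  17/ 82  17/ 80  17/ 81  17/ 82  18/ 80  19/179  22/243  21/248
 53/126  60/ 65  78/ 52  18/ 73  17/ 71  17/ 73  17/ 81  21/152  22/244  21/248
 50/186  60/ 78  53/ 64  21/ 56  18/105  18/103  17/ 81  18/119  22/246  23/247
 56/139  60/ 83  60/ 83  53/ 66  17/ 91  17/ 83  17/ 83  21/105  51/192  21/250
 19/134  60/ 83  60/ 83  65/ 84  70/ 68  17/ 82  53/180  52/194  48/191 150/ 91
 20/131  38/ 76  60/ 86  30/ 51  54/ 83  60/ 90  49/185  49/193  54/181   9/151

 15/ 4
[... 253 characters left out ...]
/ 99  21/114  15/ 33  16/115  17/115  17/112  22/245  21/245
 45/ 68  17/ 95  17/ 85  16/114  16/115  16/109  17/115  17/ 78  17/185  22/242
 50/ 58  18/ 70  17/ 91  17/ 81  17/ 88  17/ 88  17/ 84  17/ 68  21/246  22/245
 72/ 77  60/ 47  17/ 84  18/ 83  17/ 84  17/ 85  17/ 82  19/176  23/244  21/249
 53/130  60/ 69  83/ 51  18/ 75  17/ 74  17/ 74  17/ 82  24/155  23/245  23/249
 53/189  60/ 80  53/ 64  21/ 57  18/108  17/104  17/ 86  18/ 91  21/248  23/249
 56/117  60/ 84  55/ 84  60/ 68  17/ 92  17/ 85  17/ 87  19/ 80  53/197  23/250
 20/132  55/ 85  60/ 85  54/ 85  75/ 69  17/ 83  49/ 86  56/ 90  53/ 73 135/ 40
 19/134  41/ 78  55/ 86  45/ 53  60/ 84  66/ 85  60/ 87  48/ 88  45/ 87   0/ 96
```

```bash
python3 - <<'E'
from h import *
T2=np.eye(4);T2[:3,:3]=R.from_euler('xyz',[180,-.1,-4.9],degrees=True).as_matrix();T2[:3,3]=[.5282,-.1229,.1424]
print('w2 pred',proj('wrist',(.52,-.2107,.093),T2), atz('wrist',(467,250),.093,T2))
T=tool();print(T.round(4))
for z in(.066,.093,.13): print(z,[proj('side',(.521+d,-.21,z)).round(0) for d in(-.01,0,.01)])
s=cv2.imread('pics/s7.png');h=cv2.cvtColor(s,cv2.COLOR_BGR2HSV)
for y in range(270,345,3):
    print(y,''.join('.' if h[y,x,2]<45 else ('B' if h[y,x,1]>130 and 13<h[y,x,0]<27 and h[y,x,2]>150 else 'b' if h[y,x,1]>130 and 13<h[y,x,0]<27 else 'o') for x in range(300,420,2)))
s=cv2.imread('pics/w7.png');h=cv2.cvtColor(s,cv2.COLOR_BGR2HSV)
print(proj('wrist',(.52,-.2107,.093),T))
for y in range(150,480,9):
    print(y,''.join('.' if h[y,x,2]<45 else ('B' if h[y,x,1]>130 and 13<h[y,x,0]<27 and h[y,x,2]>150 else 'b' if h[y,x,1]>130 and 13<h[y,x,0]<27 else 'o') for x in range(140,520,5)))
E
```

```text
w2 pred [467.61501115 256.31234208] [ 0.52414939 -0.21030798  0.093     ]
[[ 0.0011 -1.     -0.      0.5209]
 [-1.     -0.0011 -0.     -0.21  ]
 [ 0.      0.     -1.      0.0659]
 [ 0.      0.      0.      1.    ]]
0.066 [array([349., 332.]), array([353., 330.]), array([358., 329.])]
0.093 [array([349., 320.]), array([354., 318.]), array([359., 317.])]
0.13 [array([350., 303.]), array([355., 301.]), array([360., 300.])]
270 ................obbbo....ooooooooooooo.......oooooo...oooooo
273 o..............bbbo.......ooooooo.......bb.ooooooooooooooooo
276 ...........ob......................bbbbo....oooooooooooo..oo
279 ............o.................bbbbo.....oooooooo...ooooo...o
282 o........................bbbbooo...bb...o......ooooooooo....
285 oo...oo.............bbbbbb....ooo.ooob........ooooooooo.....
288 oooo...............bo.........ooo...ob........oooooooo......
291 .oooo..........o...b...........oooooo.....oooooooooooooo....
294 oooooo.......oooo.oob...........ooooooooooooooooooooooooo...
297 ooooooooooooooooooo.b............oooooooooooooooooooooooooo.
300 ooooooooooooo...ooooo.
[... 3273 characters left out ...]
....................................................
411 ............................................................................
420 ............................................................................
429 ............................................................................
438 ooooooooooooooooooooooooooooooooooooooooooooooooooooooooooo.................
447 oooooooooooooooooooooooooooooooooooooooooooooooooooooooooooooo..............
456 ooooooooooooooooooooooooooooooooooooooooooooooooooooooooooooooo.............
465 oooooooooooooooooooooooooooooooooooooooooooooooooooooooooooooooo............
474 oooooooooooooooooooooooooooooooooooooooooooooooooooooooooooooooo............
```

```bash
python3 - <<'E'
from h import *
c=viewer.camera_info('wrist');K=c['intrinsics'];E=np.linalg.inv(c['tool_from_camera'])
for z in(0,-.01,-.02,-.03,-.04,-.05,-.06):
    for x in (0,.0095):
        for y in(-.011,.011):
            u=K@(E@np.array([x,y,z,1]))[:3];print(z,x,y,(u[:2]/u[2]).round(),end='  ')
    print()
# w6 (open 72, above the cap): same view; print finger ascii
s=cv2.imread('pics/w6.png');h=cv2.cvtColor(s,cv2.COLOR_BGR2HSV)
for y in range(200,330,6):
    print(y,''.join('.' if h[y,x,2]<45 else ('B' if h[y,x,1]>130 and 13<h[y,x,0]<27 and h[y,x,2]>150 else 'b' if h[y,x,1]>130 and 13<h[y,x,0]<27 else 'o') for x in range(140,520,5)))
for y in (-.036,.036):
    for z in (0,-.02,-.04):
        u=K@(E@np.array([.0095,y,z,1]))[:3];print(y,z,(u[:2]/u[2]).round())
E
```

```text
0 0 -0.011 [305. 282.]  0 0 0.011 [348. 282.]  0 0.0095 -0.011 [304. 264.]  0 0.0095 0.011 [348. 264.]  
-0.01 0 -0.011 [304. 289.]  -0.01 0 0.011 [349. 289.]  -0.01 0.0095 -0.011 [303. 270.]  -0.01 0.0095 0.011 [349. 270.]  
-0.02 0 -0.011 [302. 297.]  -0.02 0 0.011 [350. 297.]  -0.02 0.0095 -0.011 [302. 277.]  -0.02 0.0095 0.011 [351. 277.]  
-0.03 0 -0.011 [301. 306.]  -0.03 0 0.011 [352. 306.]  -0.03 0.0095 -0.011 [300. 285.]  -0.03 0.0095 0.011 [352. 285.]  
-0.04 0 -0.011 [299. 316.]  -0.04 0 0.011 [353. 316.]  -0.04 0.0095 -0.011 [298. 294.]  -0.04 0.0095 0.011 [353. 294.]  
-0.05 0 -0.011 [297. 327.]  -0.05 0 0.011 [354. 327.]  -0.05 0.0095 -0.011 [297. 304.]  -0.05 0.0095 0.011 [355. 304.]  
-0.06 0 -0.011 [295. 339.]  -0.06 0 0.011 [356. 339.]  -0.06 0.0095 -0.011 [294. 315.]  -0.06 0.0095 0.011 [357. 315.]  
200 oo..o..ooo...ooooooooooooooooooooooobbbbbbboooooooooooooooooooooo...ooooooo.
206 oo....oooo...oooooooooooooooooooooobbbbbbboooooooooooooooooooooo...oooooooo.
212 ooo...oooo...oooooooooooooooooooobbBBbbbbbbooooooooooooooooooooo...ooooooooo
218 .ooo...ooo....oooooooo
[... 951 characters left out ...]
.....ooooooooooooo..oooooooooooooooooooooooooooooooooo...oooooooooooooo....
296 ......oooooooooooo...oooooooooooobBBboooooooooooooooooo....ooooooooooooo....
302 bbbb.....oooooooo....ooooooooooooBbbbbboooooooooooooooo.....oooooooooooo..bb
308 bbbbb...oooooooo.....oooooooooooobooooooooooooooooooooo.....ooooooooooo.....
314 bb..........................................................................
320 b...ooooo.oooooooooo........................................................
326 b..ooooooooooooooo..........................................................
-0.036 0 [254. 264.]
-0.036 -0.02 [246. 277.]
-0.036 -0.04 [236. 294.]
0.036 0 [399. 264.]
0.036 -0.02 [406. 277.]
0.036 -0.04 [415. 294.]
```

The fingers closed above the cap. In the pictures the real fingertips end about 30 mm short of the stated TCP (wrist row 285, against 264 predicted). I'll reopen and go about 25 mm lower.

Emit:
carry_out --grip 0.65 --pt "0 0 -0.01 0 0 0" --pt "0 0 -0.01 0 0 0" --pt "0 0 -0.01 0 0 0" --pt "0 0 -0.01 0 0 0" --pt "0 0 -0.01 0 0 0" --pt "0 0 -0.01 0 0 0" --pt "0 0 -0.01 0 0 0" --pt "0 0 -0.01 0 0 0"

```text
clock: 13.1
tool_pos: [0.5209, -0.21, 0.0759]
orientation: [180.0, -0.0, -89.9]
force: [-0.9, -0.4, 0.8]
opening: 0.0719
gripper_force: 0.0
```

Emit:
carry_out --pt "0 0 0.01 0 0 0" --pt "0 0 0.018 0 0 0" --pt "0 0 0.025 0 0 0" --pt "0 0 0.03 0 0 0" --pt "0 0 0.034 0 0 0" --pt "0 0 0.034 0 0 0"

```text
clock: 13.85
tool_pos: [0.5208, -0.21, 0.0416]
orientation: [180.0, 0.0, -89.9]
force: [-0.6, -0.1, 0.5]
opening: 0.072
gripper_force: 0.0
```

Emit:
carry_out --grip -0.1 --pt "0 0 0 0 0 0" --pt "0 0 0 0 0 0" --pt "0 0 0 0 0 0" --pt "0 0 0 0 0 0" --pt "0 0 0 0 0 0"

```text
clock: 14.48
tool_pos: [0.521, -0.21, 0.0421]
orientation: [-180.0, -0.0, -89.9]
force: [-0.8, 0.3, 1.6]
opening: 0.0485
gripper_force: 30.0
```

Emit:
carry_out --grip -1 --pt "0 0 0 0 0 0" --pt "0 0 0 0 0 -0.05" --pt "0 0 0 0 0 -0.1" --pt "0 0 0 0 0 -0.15" --pt "0 0 0 0 0 -0.2" --pt "0 0 0 0 0 -0.2"

```text
clock: 15.22
tool_pos: [0.5213, -0.2101, 0.0421]
orientation: [-180.0, -0.0, -78.5]
force: [-1.3, 0.7, 2.3]
opening: 0.0487
gripper_force: 30.0
```

```bash
python3 - <<'E'
from h import *
o=telemetry.get_obs();print({k:np.round(o[k],3) for k in('clock','tool_pos','orientation','force','moment','opening','gripper_force','tau','joint_pos')})
E
```

```text
{'clock': np.float64(15.225), 'tool_pos': array([ 0.521, -0.21 ,  0.042]), 'orientation': array([-1.79968e+02, -1.60000e-02, -7.84920e+01]), 'force': array([-1.301,  0.716,  2.285]), 'moment': array([ 0.116, -0.03 ,  0.024]), 'opening': np.float64(0.049), 'gripper_force': np.float64(30.0), 'tau': array([-1.0200e-01, -4.7607e+01,  2.1783e+01,  4.9960e+00,  2.7000e-02,
        3.6800e-01]), 'joint_pos': array([-1.9880e+00,  1.8540e+01, -2.4887e+01,  1.2000e-02, -4.6538e+01,
        1.3488e+01])}
```

Emit:
carry_out --pt "0 0 0 0 0 -0.08" --pt "0 0 0 0 0 -0.16" --pt "0 0 0 0 0 -0.24" --pt "0 0 0 0 0 -0.32" --pt "0 0 0 0 0 -0.4" --pt "0 0 0 0 0 -0.4" --pt "0 0 0 0 0 -0.4"

```text
clock: 16.1
tool_pos: [0.5212, -0.2101, 0.0421]
orientation: [-180.0, -0.0, -55.7]
force: [0.2, 0.9, 3.7]
opening: 0.0489
gripper_force: 30.0
```

```bash
python3 - <<'E'
from h import *
o=telemetry.get_obs();print({k:np.round(o[k],3) for k in('clock','tool_pos','orientation','force','moment','opening','tau')})
E
```

```text
{'clock': np.float64(16.1), 'tool_pos': array([ 0.521, -0.21 ,  0.042]), 'orientation': array([-1.79982e+02, -2.50000e-02, -5.56830e+01]), 'force': array([0.201, 0.921, 3.689]), 'moment': array([ 0.019, -0.086,  0.106]), 'opening': np.float64(0.049), 'tau': array([-8.4000e-02, -4.7145e+01,  2.1422e+01,  4.8230e+00, -9.0000e-03,
       -3.3000e-02])}
```

Emit:
carry_out --pt "0 0 -0.0005 0 0 -0.12" --pt "0 0 -0.001 0 0 -0.24" --pt "0 0 -0.001 0 0 -0.36" --pt "0 0 -0.001 0 0 -0.48" --pt "0 0 -0.0015 0 0 -0.6" --pt "0 0 -0.0015 0 0 -0.72" --pt "0 0 -0.002 0 0 -0.84" --pt "0 0 -0.002 0 0 -0.84"

```text
clock: 17.1
tool_pos: [0.5203, -0.2099, 0.0433]
orientation: [-180.0, 0.1, -7.6]
force: [0.1, -0.2, -1.4]
opening: 0.0485
gripper_force: 30.0
```

Emit:
carry_out --pt "0 0 0 0 0 -0.12" --pt "0 0 0 0 0 -0.24" --pt "0 0 0 0 0 -0.36" --pt "0 0 0 0 0 -0.48" --pt "0 0 0 0 0 -0.6" --pt "0 0 0 0 0 -0.72" --pt "0 0 0 0 0 -0.84" --pt "0 0 0 0 0 -0.84"

```text
clock: 18.1
tool_pos: [0.5206, -0.2099, 0.0435]
orientation: [-180.0, 0.0, 40.5]
force: [0.1, 0.0, -2.2]
opening: 0.0486
gripper_force: 30.0
```

```bash
python3 - <<'E'
from h import *
o=telemetry.get_obs();print({k:np.round(o[k],3) for k in('clock','tool_pos','orientation','force','moment','opening','tau','joint_pos')})
E
```

```text
{'clock': np.float64(18.1), 'tool_pos': array([ 0.521, -0.21 ,  0.044]), 'orientation': array([-1.79965e+02,  2.50000e-02,  4.04600e+01]), 'force': array([ 0.064,  0.017, -2.159]), 'moment': array([-0.083, -0.029, -0.009]), 'opening': np.float64(0.049), 'tau': array([ 1.2000e-02, -4.9546e+01,  2.3219e+01,  5.5060e+00,  2.2000e-02,
        1.0030e+00]), 'joint_pos': array([-1.99000e+00,  1.84220e+01, -2.48140e+01, -1.20000e-02,
       -4.68050e+01,  1.32458e+02])}
```

Turned 130° with almost no resistance. I'll lift gently and watch the force.

Emit:
carry_out --pt "0 0 -0.002 0 0 0" --pt "0 0 -0.004 0 0 0" --pt "0 0 -0.006 0 0 0" --pt "0 0 -0.006 0 0 0"

```text
clock: 18.6
tool_pos: [0.5211, -0.21, 0.0501]
orientation: [180.0, -0.0, 40.7]
force: [-0.2, -0.3, -1.0]
opening: 0.0487
gripper_force: 30.0
```

Emit:
carry_out --pt "0 0 -0.01 0 0 0" --pt "0 0 -0.025 0 0 0" --pt "0 0 -0.045 0 0 0" --pt "0 0 -0.065 0 0 0" --pt "0 0 -0.085 0 0 0" --pt "0 0 -0.093 0 0 0" --pt "0 0 -0.093 0 0 0" --pt "0 0 -0.093 0 0 0"

```text
clock: 19.6
tool_pos: [0.5204, -0.2099, 0.1422]
orientation: [-179.9, 0.0, 40.7]
force: [-0.5, 0.3, -1.3]
opening: 0.0489
gripper_force: 30.0
```

```bash
python3 - <<'E'
from h import *
o=telemetry.get_obs();print(o['tool_pos'],o['opening'],o['gripper_force'],o['force'])
s=snap('side','s9.png')
h=cv2.cvtColor(s,cv2.COLOR_RGB2HSV)
print([proj('side',(.521,-.21,z)).round() for z in(.093,.163,.193)])
for y in range(250,345,4):
    print(y,''.join('.' if h[y,x,2]<45 else ('B' if h[y,x,1]>130 and 13<h[y,x,0]<27 else 'o') for x in range(310,400,2)))
# key unchanged on hook?
s5=cv2.imread('pics/s5.png')[:,:,::-1].astype(int)
red=lambda i:np.argwhere((i[...,0]>120)&(i[...,1]<50)&(i[...,2]<60)&(np.indices(i.shape[:2])[1]>320)&(np.indices(i.shape[:2])[1]<360)&(np.indices(i.shape[:2])[0]>200)&(np.indices(i.shape[:2])[0]<260))
for i in(s5,s.astype(int)): r=red(i);print(len(r),r.mean(0))
E
```

```text
[ 0.52038903 -0.20990933  0.14221111] 0.04886995916630084 29.99971733603161 [-0.46749678  0.31125792 -1.25741395]
[array([354., 318.]), array([355., 286.]), array([356., 271.])]
250 ooo.........ooooooo....ooooo..oooooo.........
254 oooo.ooooooooooo..ooooo...............Boooo..
258 .ooooooooooooo...oooooo....o..........B....o.
262 o..oooooo.oooo...oooooo....oooooo............
266 oo..oooo.ooooo....BBBBBBBBBoo.ooooooooo......
270 ....o.o...oooo..BBBBBBBBBBBBB.ooooooooooo....
274 ..oooooo..oooo.BBBBBBBBBBBBBB..oooooooooooo..
278 oooooooooooooo.BBBBBBBBBBBBBB.ooooooooooooooo
282 .oooooooooooooooBBBBBBBBBBBBB.ooooooooooooooo
286 ooooooooooooooooBBBBBBBBBBBBB.ooooooooooooooo
290 oooooooooooooooooBBBBBBBBBBBBoooooooooooooooo
294 ooooooooooooooooooooooooo.......ooooooooooooo
298 ooooooooooooooooooooooooooooo.ooo.ooooooooooo
302 ooooooooooooooooooooooooooooooo.oo..ooooooooo
306 ooooooooooooooooooooooooooooooooo.ooo.ooo.ooo
310 ooooooooBBooooooooooooooooooooooooo.ooooooooo
314 ooooooooBBBBBBBBBoooooooooooooooooooo..oooooo
318 oooooooooBooooooooooooooooooooooooooooo..oooo
322 oooooooooooooooBBBBBBBBBBoooBBoooooooooooo..o
326 ooooooooooooBBBBBBBBBBBBBBBBBBBoooooooooooooo
330 oooooooooooooBooBBBBBBBBBBBBoooooooooooooooo.
334 ooooooooooooo.ooBBBBBBBBBBoBooooooooooooooooo
338 ooooooooooooooooBBBBBBBBBBBoooooooooooooooooo
342 ooooooooooooooooBBBBBBBBBBooooooooooooooooooo
50 [225.58 339.84]
0 [nan nan]<stdin>:11: RuntimeWarning: Mean of empty slice.
  ret = um.true_divide(
```

The cap is held clear of the outlet. The gripper hides the key in the side view, so I'm checking the key in the top view.

```bash
python3 - <<'E'
from h import *
t=snap('top','t9.png').astype(int)
print('expected',proj('top',(.6047,-.001,.184)))
for n,i in(('now',t),('before',cv2.imread('pics/top0.png')[:,:,::-1].astype(int))):
    y,x=np.indices(i.shape[:2]); m=(i[...,0]>90)&(i[...,1]<60)&(i[...,2]<60)&(x>300)&(x<430)&(y>190)&(y<300)
    r=np.argwhere(m); print(n,len(r),r.min(0) if len(r) else '',r.max(0) if len(r) else '')
    print(r[:,::-1].mean(0) if len(r) else '')
s=cv2.imread('pics/s9.png')[:,:,::-1].astype(int)
y,x=np.indices(s.shape[:2]); r=np.argwhere((s[...,0]>60)&(s[...,1]<.4*s[...,0])&(s[...,2]<.4*s[...,0])&(x>320)&(x<365)&(y>195)&(y<285)); print('side',len(r))
E
```

```text
expected [341.49835209 222.71719892]
now 0  

before 73 [248 377] [253 397]
[386.89041096 250.50684932]
side 15
```

```bash
python3 - <<'E'
from h import *
t=cv2.imread('pics/t9.png')[:,:,::-1].astype(int);s=cv2.imread('pics/s9.png')[:,:,::-1].astype(int);s5=cv2.imread('pics/s5.png')[:,:,::-1].astype(int)
print('top');
for y in range(205,240,4): print(y,[tuple(t[y,x]) for x in range(330,356,4)])
red=lambda i:(i[...,0]>35)&(i[...,1]<.45*i[...,0])&(i[...,2]<.45*i[...,0])
for n,i,b in(('top',t,(200,300,240,380)),('side5',s5,(200,320,260,360)),('side9',s,(200,320,290,360))):
    m=red(i)[b[0]:b[2],b[1]:b[3]];r=np.argwhere(m);print(n,len(r),r.min(0)+b[:2] if len(r) else '',r.max(0)+b[:2] if len(r) else '')
E
```

```text
top
205 [(np.int64(63), np.int64(53), np.int64(41)), (np.int64(145), np.int64(136), np.int64(132)), (np.int64(138), np.int64(128), np.int64(128)), (np.int64(144), np.int64(138), np.int64(135)), (np.int64(144), np.int64(137), np.int64(135)), (np.int64(117), np.int64(114), np.int64(111)), (np.int64(213), np.int64(197), np.int64(192))]
209 [(np.int64(93), np.int64(75), np.int64(62)), (np.int64(110), np.int64(94), np.int64(86)), (np.int64(108), np.int64(95), np.int64(85)), (np.int64(159), np.int64(145), np.int64(137)), (np.int64(95), np.int64(82), np.int64(73)), (np.int64(109), np.int64(97), np.int64(92)), (np.int64(117), np.int64(110), np.int64(105))]
213 [(np.int64(127), np.int64(102), np.int64(80)), (np.int64(127), np.int64(101), np.int64(81)), (np.int64(126), np.int64(100), np.int64(80)), (np.int64(126), np.int64(101), np.int64(81)), (np.int64(126), np.int64(100), np.int64(80)), (np.int64(123), np.int64(99), np.int64(80)), (np.int64(124), np.int64(101), np.int64(80))]
217 [(np.int64(140), np.int64(112), np.int64(89)), (np.int64(139), np.int64(113), np.int64(89)), (np.int64(139), np.i
[... 1232 characters left out ...]
64(127), np.int64(102)), (np.int64(157), np.int64(127), np.int64(101)), (np.int64(158), np.int64(127), np.int64(101)), (np.int64(157), np.int64(128), np.int64(103)), (np.int64(156), np.int64(127), np.int64(102)), (np.int64(158), np.int64(127), np.int64(103)), (np.int64(158), np.int64(127), np.int64(102))]
237 [(np.int64(146), np.int64(118), np.int64(94)), (np.int64(145), np.int64(118), np.int64(94)), (np.int64(149), np.int64(120), np.int64(95)), (np.int64(137), np.int64(109), np.int64(85)), (np.int64(138), np.int64(110), np.int64(86)), (np.int64(137), np.int64(109), np.int64(88)), (np.int64(135), np.int64(108), np.int64(87))]
top 0  
side5 230 [213 335] [244 346]
side9 18 [239 343] [244 345]
```

The arm covers the key in the top view. In the side view the key's visible lower corner at (345,244) is exactly where it was after hanging, so I'm handing in.

```bash
python3 -c "
from plant import workorder;print(workorder.close_job())"
```

```text
the job is handed in; nothing more can be done
None
```

The job is handed in: the key hangs on its hook, valve_1's cap came loose turned anticlockwise from above (130°), and it is held about 10 cm straight above its outlet. I have no verdict back, and my last check of the key was partial, because the gripper hid all but its lower corner (which had not moved).

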